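# Make room for one more jar in the caddy

### The arm

A 6-joint arm with a two-finger parallel gripper is mounted at the origin on a cart in front of the work surface, level with it; the furniture and walls round the work are solid. World frame = base frame: x ahead of the robot, y to its left, z up, the work surface at z = 0. Lengths are in m, angles in rad, forces in N, time in s.
With the tool pointing down it reaches from about 0.35 to 0.85 m from the base axis. Payload 8.1 kg.
Tool frame: the origin (TCP) lies midway between the tips of the shut fingers; the grasp point (between the pads) lies ctrl.tcp_to_grasp behind it (ctrl.tcp_to_grasp is the distance from the TCP to the grasp point, in m); z points along the fingers, y is the line along which they close (so a half turn about z gives the same grasp; the last joint's range is limited). The gripper opens to 93 mm and grips with 3 to 60 N. Pads are 15 mm wide; open, the fingers measure 128 mm over their backs; the gripper's body (75 mm by 188 mm) begins 65 mm behind the grasp point.
Start: joints at [-1.4, 0.13, 1.488, -0, 1.523, -0.085], TCP at [0.152, -0.58, 0.219] pointing down, gripper open.
Joint ranges: [-2.96, 2.96], [-0.89, 2.26], [0.02, 2.5], [-1.34, 4.48], [0, 2.73], [-2.66, 2.66]. Speed limits (rad/s): [2.39, 2.39, 2.79, 3.14, 3.14, 3.14].

### API

Orientations are given as a unit quaternion [w, x, y, z].
In Python, from plant import ctrl gives the robot as it stands.
- The arm moves only by the tool apply_moves, never from a script. Its argument "plan" is a list of rows, each an object with "turn": the turn, a rotation vector about the tool's x, y, z in rad, a list of three; "offset": the shift along the tool's x, y, z in mm, a list of three; "gripper": the closure, from 0 (fully open) to 1 (shut). A call has 1 to 5 rows; each row shifts and turns the commanded pose from where the row before left it, along the tool's axes as they then stand; what a row does not reach is not made up. A row lasts 1/12 s, in which the tool goes at most 41.7 mm and 7.16 degrees, less where a joint would pass 70% of its speed; a pose out of reach is approached as far as the arm can. A call is refused whole if a number of a shift passes 41.7 or a number of a turn 0.125, either way. A call with a gripper value outside its range is refused whole. The fingers move at their own pace and stop on an object; the grip force is fixed at half the most. Time passes only in rows, so rows that do not move let the fingers close. It gives the time, the measured TCP pose, the force, the opening and the grip force at its end, in the units of the state.
- ctrl.sense(): the state, without advancing time (a new reading comes with each control period).
- ctrl.snapshot(name): name is "scene" or "top" or "wrist"; returns (picture, depth): 384x512x3 uint8, red, green, blue; 384x512 float32, m along the optical axis (not along the pixel's ray), 0 where there is no reading.
- ctrl.camera_info(name): a dict with "K" (3x3 intrinsics, pixels), "T" (4x4, takes a point from camera to world coordinates); the wrist camera has in their place "hand_eye" (4x4, takes a point from camera to tool coordinates, whose origin is the TCP and whose axes are the flange's). Camera axes: x right, y up, looking along -z (the intrinsics and any distortion apply to the point x, -y, -z); pixel columns grow to the right and rows downward; lengths in m; the calibration is good to about 2 mm. A picture is of the moment at which its call begins: read the wrist's pose just before it. camera_info takes no time and is no camera call.
- ctrl.job_done(): hands the job in; it is judged then, once.
Trained networks look in the newest picture that a camera, given by its name, has taken for a name from the list of things; names that differ only in an ending like _2 or _b are one class to them, and where a whole thing is asked for, a point or a joint stands for the part that bears it (a point fixed in the world has none). Each returns a list of dicts, best first, with "confidence" (0 to 1); they miss things now and then, are a little off and sometimes report something else, mostly with a low value. They report only what shows in the picture. A call takes as long as a camera call. They do not tell look-alikes from the thing itself.
- ctrl.find_in(camera, name): "bbox" ([left, top, width, height] as shares, 0 to 1, of the picture: columns of its width, rows of its height, round what is visible of it).
- ctrl.tip_of(camera, name): "position" ([row, column] as shares, 0 to 1, of the picture: columns of its width, rows of its height: a listed point, or the origin of a listed thing).
The state is a dict: "time": time; "qpos": joint angles; "dq": joint speeds; "joint_efforts": joint torques, N m; "tcp_pos": TCP position; "ee_rot": TCP orientation; "ft_force": force on the tool from outside, world axes, zero at the start; "moment": the same for the moment, N m; "grip_width": finger opening in m; "finger_force": force on a finger pad.
Only numpy, scipy, OpenCV 4.12 (cv2) and the standard library are available. Lean on these libraries where they do the work, as an engineer would, in place of code of your own. Each camera call takes 0.05 s, during which the arm holds its last target. There are 200 camera calls.

### The job

The wooden jar caddy has room for three jars, but the two short jars in it stand so that no gap is wide enough for a third. Nudge the one that stands nearer the middle along the caddy, without lifting or tipping it, then take the tall slim honey jar that stands on the counter beside the caddy and set it gently down in the gap, so that all three jars stand upright in the caddy.

Things in the scene. Friction and masses are not known exactly. Their poses are not given: they have to be found in the camera images.
- caddy: low open wooden caddy, fixed to the counter, 96 x 236 mm outside, with one row of jars. Origin: centre of its underside, on the counter (z = 0); its y axis runs along the row, x across it, z up. Inside it is 80 mm across (x) by 216 mm long (y): the end boards' inner faces are at y = -108 and +108 mm. Its floor is 6 mm above the origin; the side rails reach 24 mm and the end boards 30 mm above the origin.
- honey_center (a point): the jar to put in: the tall slim lidded jar with amber honey and a gold-coloured lid, standing loose on the counter to one side of the caddy (left or right). Round, 56 mm in diameter, 95 mm tall, 0.2 to 0.45 kg. The point is its centre, 47.5 mm above its underside; z is its upright axis. (On the other side of the caddy stands a decoy, a jar of 60 mm diameter and 80 mm height with dark brown contents.)
- berry_center (a point): short lidded jar with a white lid and dark red contents, standing loose in the caddy, round, 60 mm in diameter, 72 mm tall, about 0.3 kg. The point is its centre, 36 mm above its underside; z is its upright axis. It slides on the caddy's floor when it is pushed sideways low down.
- curd_center (a point): short lidded jar with a white lid and yellow contents, standing loose in the caddy, round, 68 mm in diameter, 70 mm tall, about 0.3 kg. The point is its centre, 35 mm above its underside; z is its upright axis. It slides on the caddy's floor when it is pushed sideways low down. One of the two short jars stands near the caddy's +y end, the other in the middle of the rest of the row with 30 to 50 mm free on either side (which is which varies).
Mind the look-alikes: they are no part of the job. What is shaped like the part that bears berry_center but pink or purple is not meant. What is shaped like the part that bears curd_center but blue is not meant.

How it is judged:
At the end, for the whole second after the job is handed in: The tall slim jar and both short jars stand in the caddy on its floor (heights within 6 mm, upright within 7 degrees, between the rails and end boards), let go and at rest (x of honey_center in the frame of caddy between -0.03 and 0.03 m and y of honey_center in the frame of caddy between -0.09 and 0.09 m and z of honey_center in the frame of caddy between 0.0475 and 0.0595 m and angle between each of honey_center, berry_center, curd_center's own z axis and vertical below 0.12 rad and linear speed of each of honey_jar, berry_jar, curd_jar below 0.02 m/s and x of berry_center in the frame of caddy between -0.03 and 0.03 m and y of berry_center in the frame of caddy between -0.09 and 0.09 m and z of berry_center in the frame of caddy between 0.036 and 0.048 m and x of curd_center in the frame of caddy between -0.03 and 0.03 m and y of curd_center in the frame of caddy between -0.09 and 0.09 m and z of curd_center in the frame of caddy between 0.035 and 0.047 m); the robot touches nothing.
It fails at once if a short jar was lifted off the caddy's floor (by more than 15 mm) (z of berry_center in the frame of caddy above 0.057 m or z of curd_center in the frame of caddy above 0.056 m).
It fails at once if a jar was tipped (a short one by more than 20 degrees, the tall one by more than 45) (angle between any of berry_center, curd_center's own z axis and vertical above 0.35 rad or angle between honey_center's own z axis and vertical above 0.785 rad).
It fails at once if the tall jar was dropped (by more than about 2 cm) or thrown instead of being set down (contact force between honey_jar and the arm below 0.05 N and contact force between honey_jar and the fingers below 0.05 N and linear speed of honey_jar above 0.6 m/s).
It also fails if it takes over 58 s, if anything falls off the work surface, if the arm or the gripper's body presses on something with over 40 N, if the wrist force passes 120 N, or if a joint passes its speed limit or range.

## Working session

There is one attempt and no reset: what is moved stays moved. The work goes in short steps, Python scripts to look and compute and a tool call to move; the robot and the scene stay as the last step left them, time stands still between calls to the robot, and variables do not carry over. Pictures are saved under pics/ and viewed, at most 10 in all, crops included, and the job is handed in when it is done.

Besides the shell and the picture viewer there is one more tool, called after "Emit:" by a JSON object that holds its "op" and its "data", one argument or row to a line. apply_moves: Moves the arm, as the interface text tells. Its arguments: {"type":"object","properties":{"plan":{"type":"array"}},"required":["plan"]}

```bash
mkdir -p pics; cat > h.py <<'E'
import numpy as np,cv2
from plant import ctrl
def world(cam,uv,d,s=None):
    i=ctrl.camera_info(cam);K=np.array(i["K"])
    uv=np.atleast_2d(uv).astype(float);d=np.atleast_1d(d)
    p=np.c_[(uv[:,0]-K[0,2])/K[0,0]*d,-(uv[:,1]-K[1,2])/K[1,1]*d,-d,np.ones(len(d))]
    return (p@np.array(i["T"]).T)[:,:3]
def save(n,im): cv2.imwrite("pics/"+n+".png",im[:,:,::-1])
E
python3 - <<'E'
from h import *
s=ctrl.sense();print({k:np.round(v,3) for k,v in s.items()},ctrl.tcp_to_grasp)
print({k:np.round(v,3) for k,v in ctrl.camera_info("top").items() if k in("K","T")},ctrl.camera_info("top").keys())
im,d=ctrl.snapshot("top");sc,ds=ctrl.snapshot("scene")
np.savez("a.npz",im=im,d=d,sc=sc,ds=ds)
save("both",cv2.resize(np.vstack([im,sc]),(800//2*1,600))) if 0 else (save("top",cv2.resize(im,(800,600))),save("scene",sc))
for c in("top","scene"):
  for n in("honey_center","berry_center","curd_center","caddy"):
    print(c,n,[(round(r["confidence"],2),np.round(np.array(r["position"])*[384,512],0)) for r in ctrl.tip_of(c,n)])
E
```

```text
{'time': np.float64(0.0), 'qpos': array([-1.4  ,  0.131,  1.489,  0.   ,  1.523, -0.085]), 'dq': array([-0.002, -0.002,  0.001,  0.   , -0.   ,  0.   ]), 'joint_efforts': array([-2.0000e-03, -5.5983e+01, -4.9177e+01,  7.7000e-02,  3.5000e-02,
       -0.0000e+00]), 'tcp_pos': array([ 0.152, -0.58 ,  0.218]), 'ee_rot': array([-0.001,  0.992,  0.128, -0.   ]), 'ft_force': array([ 0.167,  0.331, -0.335]), 'moment': array([-0.007,  0.023, -0.027]), 'finger_force': np.float64(0.0), 'grip_width': np.float64(0.093)} 0.0188
{'K': array([[402.691,   0.   , 252.561],
       [  0.   , 402.691, 193.707],
       [  0.   ,   0.   ,   1.   ]]), 'T': array([[ 0.002,  0.994, -0.107,  0.364],
       [-1.   ,  0.004,  0.015, -0.024],
       [ 0.015,  0.107,  0.994,  1.174],
       [ 0.   ,  0.   ,  0.   ,  1.   ]])} dict_keys(['K', 'T'])
top honey_center []
top berry_center [(0.93, array([230., 223.])), (0.89, array([190., 201.])), (0.68, array([182., 242.])), (0.18, array([174., 282.]))]
top curd_center [(0.97, array([173., 282.])), (0.94, array([228., 293.]))]
top caddy [(0.68, array([179., 267.]))]
scene honey_center [(0.71, array([251., 193.]))]
scene berry_center [(0.93, array([224., 211.])), (0.91, array([219., 267.])), (0.72, array([193., 237.]))]
scene curd_center [(0.82, array([185., 300.])), (0.72, array([175., 253.]))]
scene caddy [(0.78, array([191., 247.]))]
```

```bash
python3 - <<'E'
from h import *
z=np.load("a.npz")
save("t2",cv2.resize(z["im"][110:290,150:350],(800,720))[:600]); save("s2",cv2.resize(z["sc"][130:310,140:360],(733,600)))
E
```

```text
(no output)
```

View pics/t2.png

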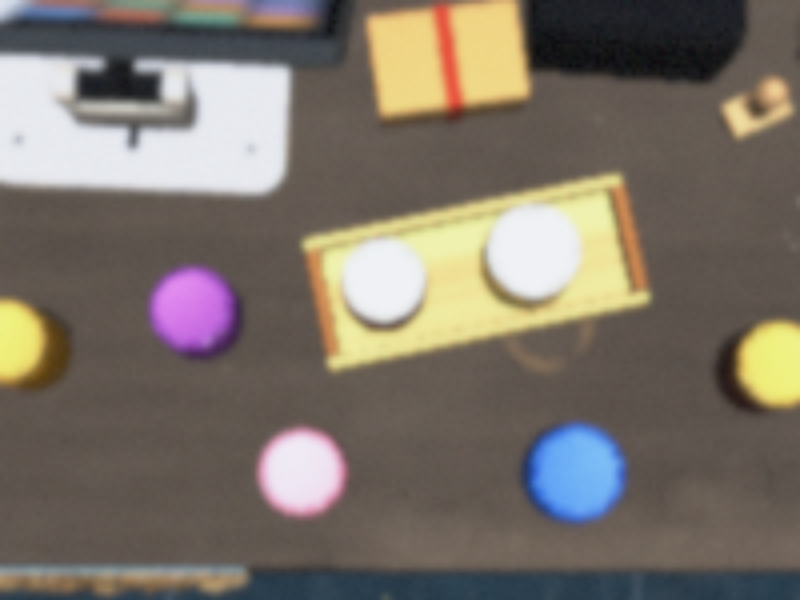

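View pics/s2.png

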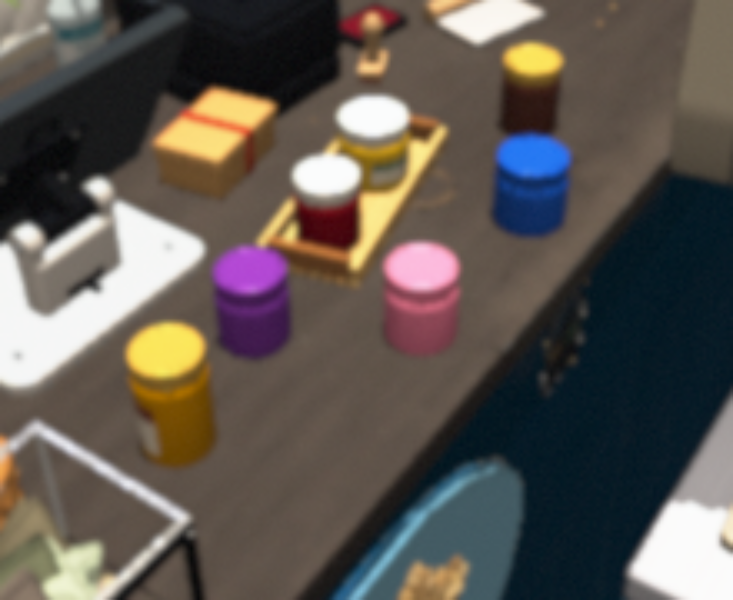

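The amber honey jar with the gold lid is on the left, at top-image pixel (152,195). Things that could be mistaken for it: the dark-brown decoy at about (345,201), and the purple (199,187), pink (226,228) and blue (294,228) jars. In the caddy, the berry jar is at about (246,180), near the left end. The curd jar is at (283,173), nearer the middle.

```bash
python3 - <<'E'
from h import *
z=np.load("a.npz");im=z["im"];d=z["d"];save("honey",cv2.resize(im[160:230,120:190],(420,420)))
v,u=np.mgrid[0:384,0:512];P=world("top",np.c_[u.ravel(),v.ravel()],d.ravel()).reshape(384,512,3)
def circ(c,zlo,zhi,n):
    b=P[c[1]-24:c[1]+25,c[0]-24:c[0]+25].reshape(-1,3);m=(b[:,2]>zlo)&(b[:,2]<zhi);q=b[m]
    e=np.linalg.norm(q[:,:2]-np.median(q[:,:2],0),axis=1);q=q[e<.045]
    (x,y),r=cv2.minEnclosingCircle((q[:,:2]*1000).astype(np.float32));print(n,len(q),np.round([x,y,r]),np.round(q.mean(0)*1000,1))
circ((152,195),.085,.11,"honey");circ((246,180),.068,.09,"berry");circ((283,173),.066,.09,"curd");circ((199,187),.06,.09,"purple");circ((345,201),.07,.09,"decoy")
# caddy: pixels at 15..35mm height and saturated yellow/wood
hsv=cv2.cvtColor(im,cv2.COLOR_RGB2HSV)
m=((hsv[...,0]<32)&(hsv[...,1]>70)&(hsv[...,2]>90)&(P[...,2]<.04)&(P[...,2]>.002))
m[:150]=0;m[205:]=0;m[:,:222]=0;m[:,316:]=0
q=P[m];print(m.sum(),"table z",np.median(P[215:225,240:260,2]))
rim=q[q[:,2]>.015]
for n,a in(("all",q),("rim",rim)):
    r=cv2.minAreaRect((a[:,:2]*1000).astype(np.float32));print(n,r)
    print(np.round(cv2.boxPoints(r)))
E
```

```text
honey 320 [478. 234.  27.] [477.5 233.5  94.7]
berry 336 [524. -20.  29.] [522.3 -20.5  77.8]
curd 427 [ 544. -124.   32.] [ 543.4 -123.8   75.6]
purple 338 [503. 112.  29.] [502.5 111.5  71.8]
decoy 344 [ 465. -292.   29.] [ 465.1 -291.2   79.5]
1746 table z -0.00045743649844409706
all ((525.3229370117188, -91.81700134277344), (134.40350341796875, 246.4949188232422), 12.31905460357666)
[[ 433.   14.]
 [ 486. -227.]
 [ 617. -198.]
 [ 565.   43.]]
rim ((537.5103149414062, -87.29338073730469), (97.40767669677734, 236.46017456054688), 12.533263206481934)
[[ 464.   18.]
 [ 516. -213.]
 [ 611. -192.]
 [ 559.   39.]]
```

View pics/honey.png

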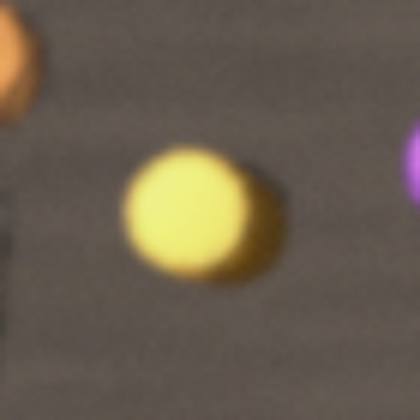

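The crop shows the gold lid with amber glass below it at about (185,215), so this is the honey jar. Next I'll check for tall objects near the route and write a helper that gives the remaining move in tool axes.

```bash
cat >> h.py <<'E'
from scipy.spatial.transform import Rotation as R
C=np.array([.5375,-.0873]);TH=np.deg2rad(12.53)
EX=np.array([np.cos(TH),np.sin(TH)]);EY=np.array([-np.sin(TH),np.cos(TH)])
def cad(p): p=np.array(p)[:2]-C;return np.array([p@EX,p@EY])*1000
def rem(xyz,yaw=12.53):
    """remaining tool-frame shift (mm) and turn to have tool at xyz, down, tool y at yaw deg"""
    s=ctrl.sense();q=s["ee_rot"];r=R.from_quat([q[1],q[2],q[3],q[0]])
    a=np.deg2rad(yaw);y=np.array([np.cos(a),np.sin(a),0]);zz=np.array([0,0,-1.]);x=np.cross(y,zz)
    t=R.from_matrix(np.c_[x,y,zz]);e=r.as_matrix().T@(np.array(xyz)-s["tcp_pos"])*1000
    print("t",round(s["time"],2),"tcp",np.round(s["tcp_pos"],4),"cad",np.round(cad(s["tcp_pos"]),1),"F",np.round(s["ft_force"],1),"w",round(float(s["grip_width"]),4),"q",np.round(s["qpos"],2))
    print("rem cur tool axes",np.round(e,1),"turn",np.round((r.inv()*t).as_rotvec(),3),"rem in final axes",np.round(t.as_matrix().T@(np.array(xyz)-s["tcp_pos"])*1000,1))
def cpt(x,y,z): return np.r_[C+EX*x/1000+EY*y/1000,z]
E
python3 - <<'E'
from h import *
z=np.load("a.npz");d=z["d"]
v,u=np.mgrid[0:384,0:512];P=world("top",np.c_[u.ravel(),v.ravel()],d.ravel())
Q=world("scene",np.c_[u.ravel(),v.ravel()],z["ds"].ravel());Q=Q[z["ds"].ravel()>0]
for nm,A in(("top",P),("scene",Q)):
  print(nm,"cols x .20...85 step .05; rows y .5..-.5")
  for y in np.arange(.5,-.55,-.05):
    print(f"{y:5.2f}",*[f"{int(1000*max([0,*A[(abs(A[:,0]-x)<.025)&(abs(A[:,1]-y)<.025),2]])):4d}" for x in np.arange(.2,.9,.05)])
rem(cpt(0,-90,.2))
E
```

```text
top cols x .20...85 step .05; rows y .5..-.5
 0.50    0    0    0  116  115  113  117    7    6    7    6    6    5  331
 0.45    0    0    0  116   64   80  117    8    6   21   18    6  372  392
 0.40    0    0    0  116  111   80  118   52   43   18  401  444  469  387
 0.35    0    0    5  115  115  115  116   66   54   18  421  465  467  419
 0.30    0    0    4    6    6    6    6   42    5  409  469  473  471  390
 0.25    0    0    5    7    5   98  100    6  394  422  466  470  470  427
 0.20    0    0    2    6    7   98   98    7  321  404  424  438  421  385
 0.15    0    0    1    7    6    6   76   72   21  384  418  464  459  427
 0.10  492    0    3    6    5   64   76   74   23  430  460  467  485  411
 0.05  703    0    3   76   78    7   33   34   20  221  451  462  465  416
 0.00  728    0    4 1174   75   28   83   83    8  223  417  373  442  412
-0.05  734    0    5    5    5    6   84   81   26   53   53   49    5  406
-0.10  704    0    4   25   72    5   79   81   72   52  122  115  116    7
-0.15    0    0    3   74   77    6   81   81   73    6  127  126  
[... 1714 characters left out ...]
123  146  150
-0.25    0    0    0    3    2   81   79    1    1   14  123  122  145  148
-0.30    0    0    1    2    3   81   81    1    1   70    1    0    0    0
-0.35    0    0    0    2    2    1    1    2    2    1   14   13    0    0
-0.40    0    0    0    2    2    3    1    2   10   25   13   13    1    0
-0.45    0    0    0    3    2    2    2    8   11   27   15    2   35    1
-0.50    0    0    0    0    1    2    1    9   11   26    1   74   75    2
t 0.5 tcp [ 0.1518 -0.5805  0.2186] cad [-483.5 -397.8] F [-0.8  0.4  0.7] w 0.0931 q [-1.4   0.13  1.49  0.    1.52 -0.09]
rem cur tool axes [ 494.6 -289.6   18.6] turn [ 0.    -0.    -1.534] rem in final axes [307.8 483.5  18.6]
```

Emit:
{"op": "apply_moves", "data": {
  "plan": [
    {"turn": [0,0,0],"offset": [34,-20,0],"gripper": 1},
    {"turn": [0,0,0],"offset": [34,-20,0],"gripper": 1},
    {"turn": [0,0,0],"offset": [34,-20,0],"gripper": 1},
    {"turn": [0,0,0],"offset": [34,-20,0],"gripper": 1},
    {"turn": [0,0,0],"offset": [34,-20,0],"gripper": 1}
  ]
}}

```text
time: 0.92
tcp_pos: [0.2919, -0.4394, 0.2188]
ee_rot: [0.0, 0.992, 0.127, 0.0]
ft_force: [0.3, -0.4, -0.5]
grip_width: 0.0643
finger_force: 0.0
```

Emit:
{"op": "apply_moves", "data": {
  "plan": [
    {"turn": [0,0,0],"offset": [34,-20,0],"gripper": 1},
    {"turn": [0,0,0],"offset": [34,-20,0],"gripper": 1},
    {"turn": [0,0,0],"offset": [34,-20,0],"gripper": 1},
    {"turn": [0,0,0],"offset": [34,-20,0],"gripper": 1},
    {"turn": [0,0,0],"offset": [34,-20,0],"gripper": 1}
  ]
}}

```text
time: 1.33
tcp_pos: [0.4313, -0.2994, 0.219]
ee_rot: [0.0, 0.992, 0.128, 0.0]
ft_force: [0.5, -1.1, 0.0]
grip_width: 0.0309
finger_force: 0.0
```

Emit:
{"op": "apply_moves", "data": {
  "plan": [
    {"turn": [0,0,0],"offset": [34,-20,0],"gripper": 1},
    {"turn": [0,0,0],"offset": [34,-20,0],"gripper": 1},
    {"turn": [0,0,0],"offset": [34,-20,0],"gripper": 1},
    {"turn": [0,0,0],"offset": [34,-20,0],"gripper": 1},
    {"turn": [0,0,-0.125],"offset": [0,0,0],"gripper": 1}
  ]
}}

```text
time: 1.75
tcp_pos: [0.5452, -0.1837, 0.2186]
ee_rot: [-0.001, 0.982, 0.188, 0.001]
ft_force: [1.1, -0.3, 1.1]
grip_width: 0.0009
finger_force: 0.0
```

Emit:
{"op": "apply_moves", "data": {
  "plan": [
    {"turn": [0,0,-0.125],"offset": [0,0,0],"gripper": 1},
    {"turn": [0,0,-0.125],"offset": [0,0,0],"gripper": 1},
    {"turn": [0,0,-0.125],"offset": [0,0,0],"gripper": 1},
    {"turn": [0,0,-0.125],"offset": [0,0,0],"gripper": 1},
    {"turn": [0,0,-0.125],"offset": [0,0,0],"gripper": 1}
  ]
}}

```text
time: 2.17
tcp_pos: [0.5416, -0.189, 0.2187]
ee_rot: [0.0, 0.875, 0.485, 0.0]
ft_force: [0.8, -0.1, -0.1]
grip_width: 0.0005
finger_force: 0.0
```

Emit:
{"op": "apply_moves", "data": {
  "plan": [
    {"turn": [0,0,-0.125],"offset": [0,0,0],"gripper": 1},
    {"turn": [0,0,-0.125],"offset": [0,0,0],"gripper": 1},
    {"turn": [0,0,-0.125],"offset": [0,0,0],"gripper": 1},
    {"turn": [0,0,-0.125],"offset": [0,0,0],"gripper": 1},
    {"turn": [0,0,-0.125],"offset": [0,0,0],"gripper": 1}
  ]
}}

```text
time: 2.58
tcp_pos: [0.5415, -0.1892, 0.2187]
ee_rot: [0.0, 0.683, 0.73, 0.0]
ft_force: [-0.3, 0.2, 0.5]
grip_width: 0.0006
finger_force: 0.0
```

```bash
python3 - <<'E'
from h import *
z=np.load("a.npz");d=z["d"]
v,u=np.mgrid[0:384,0:512];P=world("top",np.c_[u.ravel(),v.ravel()],d.ravel())
m=(P[:,2]>.09)&(P[:,0]>.6)&(P[:,1]<-.06)&(P[:,1]>-.3);print("box x min",np.sort(P[m,0])[:5])
m=(P[:,2]>.12)&(P[:,0]>.52)&(P[:,0]<.8)
for a in np.arange(-.05,.36,.05):
  k=m&(abs(P[:,1]-a)<.025);print(round(a,2),np.sort(P[k,0])[:3].round(3),end=';')
rem(cpt(0,-90,.2))
E
```

```text
box x min [0.67920257 0.67924886 0.67953419 0.6798298  0.67992563]
-0.05 [];0.0 [0.634 0.634 0.635];0.05 [0.634 0.635 0.635];0.1 [0.635 0.636 0.637];0.15 [0.638 0.638 0.638];0.2 [0.609 0.61  0.611];0.25 [0.623 0.624 0.625];0.3 [0.643 0.643 0.643];0.35 [0.683 0.683 0.684];t 2.58 tcp [ 0.5415 -0.1892  0.2187] cad [ -18.2 -100.3] F [-0.3  0.2  0.5] w 0.0006 q [-0.43  0.06  1.56 -0.    1.52 -0.49]
rem cur tool axes [13.  16.4 18.7] turn [ 0.     0.    -0.153] rem in final axes [10.3 18.2 18.7]
```

Emit:
{"op": "apply_moves", "data": {
  "plan": [
    {"turn": [0,0,-0.077],"offset": [13,16,0],"gripper": 1},
    {"turn": [0,0,-0.076],"offset": [0,0,18],"gripper": 1},
    {"turn": [0,0,0],"offset": [0,0,0],"gripper": 1}
  ]
}}

```text
time: 2.83
tcp_pos: [0.5559, -0.1742, 0.1979]
ee_rot: [-0.002, 0.626, 0.78, -0.0]
ft_force: [-0.2, -0.8, -2.0]
grip_width: 0.0005
finger_force: 0.0
```

```bash
python3 - <<'E'
from h import *
rem(cpt(0,-90,.022))
im,d=ctrl.snapshot("wrist");save("w1",im)
i=ctrl.camera_info("wrist");H=np.array(i["hand_eye"]);print(np.round(H,3))
s=ctrl.sense();q=s["ee_rot"];T=np.eye(4);T[:3,:3]=R.from_quat([q[1],q[2],q[3],q[0]]).as_matrix();T[:3,3]=s["tcp_pos"]
K=np.array(i["K"]);v,u=np.mgrid[0:384,0:512];dd=d.ravel()
P=np.c_[(u.ravel()-K[0,2])/K[0,0]*dd,-(v.ravel()-K[1,2])/K[1,1]*dd,-dd,np.ones(dd.size)]@(T@H).T
P=P[(dd>0.02)][:,:3];c=np.c_[(P[:,:2]-C)@EX,(P[:,:2]-C)@EY,P[:,2]]*1000
# profile along row at x=0: heights
for y in range(-125,60,5):
    k=(abs(c[:,0])<8)&(abs(c[:,1]-y)<2.5);print(y,int(np.median(c[k,2])) if k.any() else None,end=' | ')
k=(c[:,2]>66)&(c[:,2]<86)&(abs(c[:,0])<45)&(c[:,1]<5)&(c[:,1]>-80)
print(cv2.minEnclosingCircle(c[k,:2].astype(np.float32)),k.sum())
E
```

```text
t 2.83 tcp [ 0.5559 -0.1742  0.1979] cad [ -0.9 -88.8] F [-0.2 -0.8 -2. ] w 0.0005 q [-0.39  0.1   1.56  0.    1.49 -0.61]
rem cur tool axes [ -1.5   1.4 175.9] turn [-0.003 -0.002 -0.001] rem in final axes [ -1.2   0.9 175.9]
[[ 0.     0.966  0.258  0.072]
 [ 1.    -0.001  0.    -0.001]
 [ 0.     0.258 -0.966 -0.166]
 [ 0.     0.     0.     1.   ]]
-125 0 | -120 None | -115 30 | -110 30 | -105 9 | -100 6 | -95 7 | -90 6 | -85 7 | -80 222 | -75 290 | -70 309 | -65 315 | -60 306 | -55 302 | -50 76 | -45 76 | -40 76 | -35 76 | -30 76 | -25 76 | -20 76 | -15 76 | -10 76 | -5 75 | 0 6 | 5 6 | 10 6 | 15 6 | 20 6 | 25 6 | 30 6 | 35 6 | 40 53 | 45 78 | 50 78 | 55 78 | ((-3.619051933288574, -36.821807861328125), 32.31626510620117) 3155
```

View pics/w1.png

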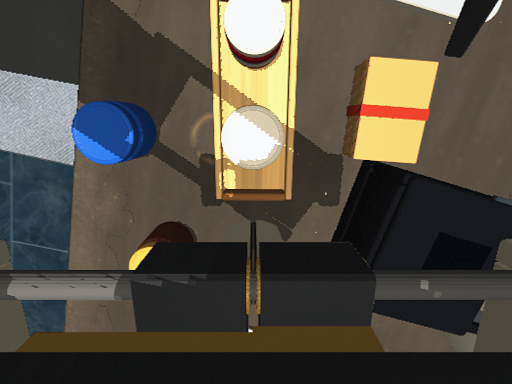

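The wrist view confirms the geometry: end board's inner edge near y=-107 mm, curd lid at (250,137) → caddy (-3.5,-37), berry at (255,25). I'll go down into the gap between the curd and the end board, then push toward +y.

Emit:
{"op": "apply_moves", "data": {
  "plan": [
    {"turn": [0,0,0],"offset": [-2,-2,35],"gripper": 1},
    {"turn": [0,0,0],"offset": [0,0,35],"gripper": 1},
    {"turn": [0,0,0],"offset": [0,0,35],"gripper": 1},
    {"turn": [0,0,0],"offset": [0,0,20],"gripper": 1},
    {"turn": [0,0,0],"offset": [0,0,0],"gripper": 1}
  ]
}}

```text
time: 3.3
tcp_pos: [0.5511, -0.1764, 0.0703]
ee_rot: [-0.004, 0.629, 0.777, -0.001]
ft_force: [-0.5, 0.3, -1.0]
grip_width: 0.0008
finger_force: 0.0
```

Emit:
{"op": "apply_moves", "data": {
  "plan": [
    {"turn": [0,0,0],"offset": [0,0,15],"gripper": 1},
    {"turn": [0,0,0],"offset": [0,0,15],"gripper": 1},
    {"turn": [0,0,0],"offset": [0,0,15],"gripper": 1},
    {"turn": [0,0,0],"offset": [0,0,5],"gripper": 1},
    {"turn": [0,0,0],"offset": [0,0,0],"gripper": 1}
  ]
}}

```text
time: 3.72
tcp_pos: [0.5549, -0.1777, 0.0259]
ee_rot: [-0.0, 0.629, 0.778, -0.0]
ft_force: [0.3, 0.5, -0.2]
grip_width: 0.0008
finger_force: 0.0
```

```bash
python3 - <<'E'
from h import *
rem(cpt(-3,-91,.022))
E
```

```text
t 3.72 tcp [ 0.5549 -0.1777  0.0259] cad [ -2.6 -92. ] F [ 0.3  0.5 -0.2] w 0.0008 q [-0.4   0.26  1.71 -0.    1.17 -0.61]
rem cur tool axes [ 1.  -0.4  3.9] turn [-0.001 -0.    -0.007] rem in final axes [ 1.  -0.4  3.9]
```

Emit:
{"op": "apply_moves", "data": {
  "plan": [
    {"turn": [0,0,0],"offset": [6,0,3],"gripper": 1},
    {"turn": [0,0,0],"offset": [6,0,0],"gripper": 1},
    {"turn": [0,0,0],"offset": [4,0,0],"gripper": 1},
    {"turn": [0,0,0],"offset": [4,0,0],"gripper": 1},
    {"turn": [0,0,0],"offset": [4,0,0],"gripper": 1}
  ]
}}

```text
time: 4.13
tcp_pos: [0.551, -0.1542, 0.0239]
ee_rot: [0.001, 0.628, 0.778, 0.0]
ft_force: [-0.0, -2.3, 1.7]
grip_width: 0.0003
finger_force: 1.4
```

Emit:
{"op": "apply_moves", "data": {
  "plan": [
    {"turn": [0,0,0],"offset": [4,0,0],"gripper": 1},
    {"turn": [0,0,0],"offset": [4,0,0],"gripper": 1},
    {"turn": [0,0,0],"offset": [4,0,0],"gripper": 1},
    {"turn": [0,0,0],"offset": [4,0,0],"gripper": 1},
    {"turn": [0,0,0],"offset": [0,0,0],"gripper": 1}
  ]
}}

```text
time: 4.55
tcp_pos: [0.5464, -0.1375, 0.0224]
ee_rot: [-0.0, 0.628, 0.778, 0.0]
ft_force: [0.6, 0.1, 0.1]
grip_width: 0.0003
finger_force: 0.0
```

```bash
cat >> h.py <<'E'
def tops():
    im,d=ctrl.snapshot("top");v,u=np.mgrid[0:384,0:512]
    P=world("top",np.c_[u.ravel(),v.ravel()],d.ravel());c=np.c_[(P[:,:2]-C)@EX,(P[:,:2]-C)@EY,P[:,2]]*1000
    return im,c,im.reshape(-1,3).astype(int)
def lids():
    im,c,rgb=tops()
    k=(rgb.min(1)>150)&(rgb.max(1)-rgb.min(1)<40)&(c[:,2]>66)&(c[:,2]<86)&(abs(c[:,0])<45)&(abs(c[:,1])<120)
    m=k.reshape(384,512).astype(np.uint8);n,l,st,ce=cv2.connectedComponentsWithStats(m)
    for j in range(1,n):
        if st[j,4]>80:
            q=c[l.ravel()==j];print("lid",st[j,4],cv2.minEnclosingCircle(q[:,:2].astype(np.float32)),q.mean(0).round(1))
    return im
E
python3 - <<'E'
from h import *
rem(cpt(-3,-40,.022));im=lids()
E
```

```text
t 4.55 tcp [ 0.5464 -0.1375  0.0224] cad [ -2.2 -50.9] F [0.6 0.1 0.1] w 0.0003 q [-0.34  0.22  1.77  0.    1.16 -0.55]
rem cur tool axes [10.9 -0.8  0.4] turn [-0.    -0.001 -0.005] rem in final axes [10.9 -0.8  0.4]
lid 147 ((-6.361082553863525, -6.8939361572265625), 27.833148956298828) [-13.3  -6.2  75.6]
lid 333 ((0.345898300409317, 68.55463409423828), 28.687719345092773) [-0.3 68.4 77.6]
```

Emit:
{"op": "apply_moves", "data": {
  "plan": [
    {"turn": [0,0,0],"offset": [3,0,0],"gripper": 1},
    {"turn": [0,0,0],"offset": [3,0,0],"gripper": 1},
    {"turn": [0,0,0],"offset": [3,0,0],"gripper": 1},
    {"turn": [0,0,0],"offset": [1,0,0],"gripper": 1},
    {"turn": [0,0,0],"offset": [0,0,0],"gripper": 1}
  ]
}}

```text
time: 5.02
tcp_pos: [0.5443, -0.1282, 0.0224]
ee_rot: [-0.0, 0.628, 0.778, -0.0]
ft_force: [0.6, -0.8, 0.5]
grip_width: 0.0007
finger_force: 0.0
```

Emit:
{"op": "apply_moves", "data": {
  "plan": [
    {"turn": [0,0,0],"offset": [-8,0,0],"gripper": 1},
    {"turn": [0,0,0],"offset": [-12,0,0],"gripper": 1},
    {"turn": [0,0,0],"offset": [0,0,-35],"gripper": 1},
    {"turn": [0,0,0],"offset": [0,0,-40],"gripper": 1},
    {"turn": [0,0,0],"offset": [0,0,-40],"gripper": 1}
  ]
}}

```text
time: 5.43
tcp_pos: [0.5478, -0.1493, 0.1378]
ee_rot: [-0.001, 0.628, 0.778, -0.001]
ft_force: [1.1, -0.3, 0.6]
grip_width: 0.0004
finger_force: 0.0
```

Emit:
{"op": "apply_moves", "data": {
  "plan": [
    {"turn": [0,0,0],"offset": [0,0,-40],"gripper": 0.5},
    {"turn": [0,0,0],"offset": [0,0,-40],"gripper": 0},
    {"turn": [0,0,0],"offset": [0,-40,0],"gripper": 0},
    {"turn": [0,0,0],"offset": [0,-40,0],"gripper": 0},
    {"turn": [0,0,0],"offset": [0,0,0],"gripper": 0}
  ]
}}

```text
time: 5.85
tcp_pos: [0.4655, -0.1666, 0.2171]
ee_rot: [-0.001, 0.629, 0.778, -0.001]
ft_force: [-0.2, 1.4, -1.9]
grip_width: 0.0289
finger_force: 0.0
```

```bash
python3 - <<'E'
from h import *
rem([.4775,.2335,.22]);im=lids()
E
```

```text
t 5.85 tcp [ 0.4655 -0.1666  0.2171] cad [-87.5 -61.8] F [-0.2  1.4 -1.9] w 0.0289 q [-0.45 -0.15  1.77 -0.    1.53 -0.66]
rem cur tool axes [388.7  95.7  -3.1] turn [-0.004 -0.001 -0.007] rem in final axes [388.   98.5  -2.9]
lid 416 ((-1.7283297777175903, 1.8036572933197021), 32.25676345825195) [-1.8  2.4 75.7]
lid 334 ((0.522959291934967, 68.30648040771484), 28.558523178100586) [-0.5 68.5 77.6]
```

Emit:
{"op": "apply_moves", "data": {
  "plan": [
    {"turn": [0,0,0],"offset": [40,0,0],"gripper": 0},
    {"turn": [0,0,0],"offset": [40,0,0],"gripper": 0},
    {"turn": [0,0,0],"offset": [40,0,0],"gripper": 0},
    {"turn": [0,0,0],"offset": [40,0,0],"gripper": 0},
    {"turn": [0,0,0],"offset": [40,0,0],"gripper": 0}
  ]
}}

```text
time: 6.32
tcp_pos: [0.4287, 0.0313, 0.2182]
ee_rot: [0.0, 0.628, 0.778, 0.0]
ft_force: [0.3, 0.2, -0.1]
grip_width: 0.0668
finger_force: 0.0
```

Emit:
{"op": "apply_moves", "data": {
  "plan": [
    {"turn": [0,0,0],"offset": [40,0,0],"gripper": 0},
    {"turn": [0,0,0],"offset": [40,0,0],"gripper": 0},
    {"turn": [0,0,0],"offset": [40,0,0],"gripper": 0},
    {"turn": [0,0,0],"offset": [40,0,0],"gripper": 0},
    {"turn": [0,0,0],"offset": [28,28,0],"gripper": 0}
  ]
}}

```text
time: 6.73
tcp_pos: [0.4136, 0.2227, 0.2182]
ee_rot: [-0.0, 0.627, 0.779, 0.0]
ft_force: [0.4, -1.4, 0.7]
grip_width: 0.0925
finger_force: 0.0
```

Emit:
{"op": "apply_moves", "data": {
  "plan": [
    {"turn": [0,0,0],"offset": [0,35,0],"gripper": 0},
    {"turn": [0,0,0],"offset": [0,33,0],"gripper": 0},
    {"turn": [0,0,0],"offset": [0,0,0],"gripper": 0},
    {"turn": [0,0,0],"offset": [0,0,0],"gripper": 0}
  ]
}}

```text
time: 7.07
tcp_pos: [0.4837, 0.2345, 0.2161]
ee_rot: [-0.001, 0.628, 0.778, -0.001]
ft_force: [-0.6, 0.6, 0.1]
grip_width: 0.0932
finger_force: 0.0
```

```bash
python3 - <<'E'
from h import *
rem([.4775,.2335,.055])
im,c,rgb=tops();w=c[:,:1]/1000*EX+c[:,1:2]/1000*EY+C
k=(c[:,2]>60)&(c[:,2]<105)&(np.hypot(w[:,0]-.4775,w[:,1]-.2335)<.05);print("visible honey px",k.sum())
im,d=ctrl.snapshot("wrist");save("w2",im)
E
```

```text
t 7.07 tcp [0.4837 0.2345 0.2161] cad [ 17.3 325.8] F [-0.6  0.6  0.1] w 0.0932 q [ 0.36 -0.03  1.66  0.    1.52  0.14]
rem cur tool axes [  0.4  -5.8 161.1] turn [-0.003  0.    -0.006] rem in final axes [  0.4  -6.3 161.1]
visible honey px 320
```

View pics/w2.png

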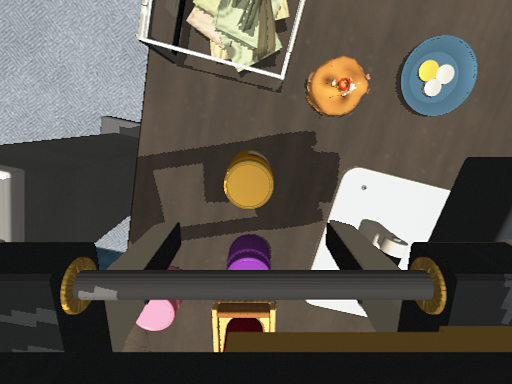

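```bash
cat >> h.py <<'E'
def wristpts():
    s=ctrl.sense();q=s["ee_rot"];T=np.eye(4);T[:3,:3]=R.from_quat([q[1],q[2],q[3],q[0]]).as_matrix();T[:3,3]=s["tcp_pos"]
    im,d=ctrl.snapshot("wrist");i=ctrl.camera_info("wrist");K=np.array(i["K"]);v,u=np.mgrid[0:384,0:512];dd=d.ravel()
    P=np.c_[(u.ravel()-K[0,2])/K[0,0]*dd,-(v.ravel()-K[1,2])/K[1,1]*dd,-dd,np.ones(dd.size)]@(T@np.array(i["hand_eye"])).T
    return im,P[:,:3],dd,s
E
python3 - <<'E'
from h import *
im,P,dd,s=wristpts()
i=185*512+248;print("pt at honey px",P[i].round(4))
k=(abs(P[:,2]-P[i,2])<.008)&(np.hypot(*(P[:,:2]-P[i,:2]).T)<.05)
print(cv2.minEnclosingCircle((P[k,:2]*1000).astype(np.float32)),P[k].mean(0).round(4),s["tcp_pos"])
E
```

```text
pt at honey px [0.4754 0.2357 0.0949]
((475.61517333984375, 235.2936553955078), 26.709192276000977) [0.4755 0.2364 0.0943] [0.4825924  0.23412318 0.21749317]
```

Emit:
{"op": "apply_moves", "data": {
  "plan": [
    {"turn": [0,0,0],"offset": [1,-6,0],"gripper": 0},
    {"turn": [0,0,0],"offset": [0,0,30],"gripper": 0},
    {"turn": [0,0,0],"offset": [0,0,30],"gripper": 0},
    {"turn": [0,0,0],"offset": [0,0,30],"gripper": 0},
    {"turn": [0,0,0],"offset": [0,0,0],"gripper": 0}
  ]
}}

```text
time: 7.63
tcp_pos: [0.4718, 0.2324, 0.1221]
ee_rot: [-0.002, 0.628, 0.778, -0.004]
ft_force: [-1.8, -0.1, -1.2]
grip_width: 0.093
finger_force: 0.0
```

```bash
python3 - <<'E'
from h import *
rem([.4765,.2345,.046])
E
```

```text
t 7.63 tcp [0.4718 0.2324 0.1221] cad [  5.3 326.3] F [-1.8 -0.1 -1.2] w 0.093 q [0.36 0.01 1.8  0.   1.35 0.15]
rem cur tool axes [ 1.2  5.6 76.1] turn [-0.008  0.001 -0.006] rem in final axes [ 1.1  5.  76.1]
```

Emit:
{"op": "apply_moves", "data": {
  "plan": [
    {"turn": [0,0,0],"offset": [0,0,0],"gripper": 0},
    {"turn": [0,0,0],"offset": [1,2,20],"gripper": 0},
    {"turn": [0,0,0],"offset": [0,0,20],"gripper": 0},
    {"turn": [0,0,0],"offset": [0,0,18],"gripper": 0},
    {"turn": [0,0,0],"offset": [0,0,17],"gripper": 0}
  ]
}}

```text
time: 8.05
tcp_pos: [0.48, 0.2362, 0.0554]
ee_rot: [0.001, 0.628, 0.778, 0.002]
ft_force: [-0.0, -0.4, 0.7]
grip_width: 0.0929
finger_force: 0.0
```

Emit:
{"op": "apply_moves", "data": {
  "plan": [
    {"turn": [0,0,0],"offset": [0,0,0],"gripper": 0},
    {"turn": [0,0,0],"offset": [0,0,0],"gripper": 0},
    {"turn": [0,0,0],"offset": [0,0,0],"gripper": 0}
  ]
}}

```text
time: 8.3
tcp_pos: [0.4798, 0.2361, 0.0556]
ee_rot: [0.001, 0.628, 0.778, 0.002]
ft_force: [0.1, -0.6, 0.2]
grip_width: 0.0931
finger_force: 0.0
```

```bash
python3 - <<'E'
from h import *
rem([.4765,.2345,.046])
E
```

```text
t 8.3 tcp [0.4798 0.2361 0.0556] cad [ 13.8 328.2] F [ 0.1 -0.6  0.2] w 0.0931 q [0.36 0.09 1.84 0.   1.21 0.15]
rem cur tool axes [-0.9 -3.6  9.5] turn [ 0.004 -0.001 -0.006] rem in final axes [-0.9 -3.6  9.6]
```

Emit:
{"op": "apply_moves", "data": {
  "plan": [
    {"turn": [0,0,0],"offset": [-1,-3.5,9],"gripper": 0},
    {"turn": [0,0,0],"offset": [0,0,0],"gripper": 0},
    {"turn": [0,0,0],"offset": [0,0,0],"gripper": 0.5},
    {"turn": [0,0,0],"offset": [0,0,0],"gripper": 0.7},
    {"turn": [0,0,0],"offset": [0,0,0],"gripper": 0.8}
  ]
}}

```text
time: 8.72
tcp_pos: [0.4751, 0.2338, 0.044]
ee_rot: [0.0, 0.628, 0.778, 0.0]
ft_force: [0.1, 0.3, -0.6]
grip_width: 0.0772
finger_force: 0.0
```

Emit:
{"op": "apply_moves", "data": {
  "plan": [
    {"turn": [0,0,0],"offset": [0,0,0],"gripper": 1},
    {"turn": [0,0,0],"offset": [0,0,0],"gripper": 1},
    {"turn": [0,0,0],"offset": [0,0,0],"gripper": 1},
    {"turn": [0,0,0],"offset": [0,0,0],"gripper": 1},
    {"turn": [0,0,0],"offset": [0,0,0],"gripper": 1}
  ]
}}

```text
time: 9.13
tcp_pos: [0.4753, 0.2338, 0.0439]
ee_rot: [0.0, 0.628, 0.778, 0.0]
ft_force: [1.8, 0.5, 0.4]
grip_width: 0.0556
finger_force: 30.0
```

Emit:
{"op": "apply_moves", "data": {
  "plan": [
    {"turn": [0,0,0],"offset": [0,0,-12],"gripper": 1},
    {"turn": [0,0,0],"offset": [0,0,-25],"gripper": 1},
    {"turn": [0,0,0],"offset": [0,0,-30],"gripper": 1},
    {"turn": [0,0,0],"offset": [0,0,-30],"gripper": 1},
    {"turn": [0,0,0],"offset": [0,-10,-20],"gripper": 1}
  ]
}}

```text
time: 9.55
tcp_pos: [0.4666, 0.232, 0.1645]
ee_rot: [0.001, 0.628, 0.778, 0.001]
ft_force: [0.5, 0.2, -1.6]
grip_width: 0.0557
finger_force: 30.0
```

Emit:
{"op": "apply_moves", "data": {
  "plan": [
    {"turn": [0,0,0],"offset": [-10,-10,0],"gripper": 1},
    {"turn": [0,0,0],"offset": [-20,0,0],"gripper": 1},
    {"turn": [0,0,0],"offset": [-25,0,0],"gripper": 1},
    {"turn": [0,0,0],"offset": [-30,0,0],"gripper": 1},
    {"turn": [0,0,0],"offset": [-30,0,0],"gripper": 1}
  ]
}}

```text
time: 9.97
tcp_pos: [0.4792, 0.1163, 0.1613]
ee_rot: [-0.0, 0.627, 0.779, -0.0]
ft_force: [0.3, 0.4, -2.1]
grip_width: 0.0556
finger_force: 30.0
```

Emit:
{"op": "apply_moves", "data": {
  "plan": [
    {"turn": [0,0,0],"offset": [-30,0,0],"gripper": 1},
    {"turn": [0,0,0],"offset": [-30,0,0],"gripper": 1},
    {"turn": [0,0,0],"offset": [-30,0,0],"gripper": 1},
    {"turn": [0,0,0],"offset": [-30,0,0],"gripper": 1},
    {"turn": [0,0,0],"offset": [-30,0,0],"gripper": 1}
  ]
}}

```text
time: 10.38
tcp_pos: [0.511, -0.0309, 0.1611]
ee_rot: [-0.0, 0.628, 0.778, -0.0]
ft_force: [0.3, 0.0, -2.2]
grip_width: 0.0555
finger_force: 30.0
```

Emit:
{"op": "apply_moves", "data": {
  "plan": [
    {"turn": [0,0,0],"offset": [-30,0,0],"gripper": 1},
    {"turn": [0,0,0],"offset": [-30,0,0],"gripper": 1},
    {"turn": [0,0,0],"offset": [-30,5,0],"gripper": 1},
    {"turn": [0,0,0],"offset": [-25,5,0],"gripper": 1},
    {"turn": [0,0,0],"offset": [-10,0,0],"gripper": 1}
  ]
}}

```text
time: 10.8
tcp_pos: [0.548, -0.1526, 0.1612]
ee_rot: [0.0, 0.629, 0.778, -0.0]
ft_force: [0.7, 0.2, -2.7]
grip_width: 0.0557
finger_force: 30.0
```

```bash
python3 - <<'E'
from h import *
rem(cpt(0,-70,.15))
E
```

```text
t 10.8 tcp [ 0.548  -0.1526  0.1612] cad [ -3.9 -66. ] F [ 0.7  0.2 -2.7] w 0.0557 q [-0.36  0.08  1.65 -0.    1.41 -0.57]
rem cur tool axes [-3.9  3.9 11.2] turn [-0.     0.001 -0.008] rem in final axes [-4.   3.9 11.2]
```

Emit:
{"op": "apply_moves", "data": {
  "plan": [
    {"turn": [0,0,0],"offset": [-4,4,10],"gripper": 1},
    {"turn": [0,0,0],"offset": [0,0,20],"gripper": 1},
    {"turn": [0,0,0],"offset": [0,0,20],"gripper": 1},
    {"turn": [0,0,0],"offset": [0,0,10],"gripper": 1},
    {"turn": [0,0,0],"offset": [0,0,0],"gripper": 1}
  ]
}}

```text
time: 11.22
tcp_pos: [0.5497, -0.1506, 0.0969]
ee_rot: [-0.003, 0.628, 0.779, -0.001]
ft_force: [-0.2, 0.0, -2.4]
grip_width: 0.0557
finger_force: 30.0
```

```bash
python3 - <<'E'
from h import *
rem(cpt(0,-70,.05))
im,P,dd,s=wristpts();save("w3",im)
E
```

```text
t 11.22 tcp [ 0.5497 -0.1506  0.0969] cad [ -1.8 -64.5] F [-0.2  0.  -2.4] w 0.0557 q [-0.36  0.15  1.7   0.    1.3  -0.57]
rem cur tool axes [-5.7  2.1 46.8] turn [-0.005 -0.004 -0.005] rem in final axes [-5.5  1.8 46.9]
```

View pics/w3.png

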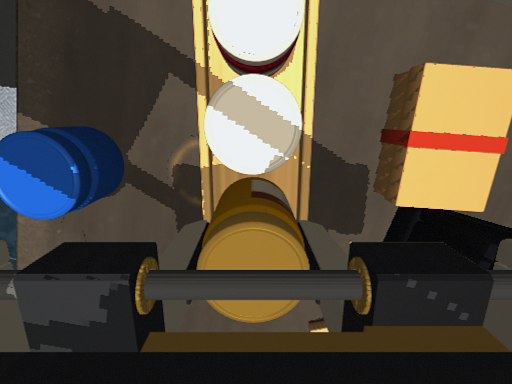

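The honey jar (255,260) is held upright just behind the curd lid (253,125). The tool needs to go about 5 mm back along the row.

Emit:
{"op": "apply_moves", "data": {
  "plan": [
    {"turn": [0,0,0],"offset": [-4,1,6],"gripper": 1},
    {"turn": [0,0,0],"offset": [0,0,0],"gripper": 1},
    {"turn": [0,0,0],"offset": [0,0,0],"gripper": 1}
  ]
}}

```text
time: 11.52
tcp_pos: [0.5547, -0.1565, 0.0955]
ee_rot: [0.001, 0.628, 0.778, 0.0]
ft_force: [0.4, 0.1, -1.9]
grip_width: 0.0558
finger_force: 30.0
```

```bash
python3 - <<'E'
from h import *
rem(cpt(0,-70,.05))
E
```

```text
t 11.52 tcp [ 0.5547 -0.1565  0.0955] cad [  1.8 -71.3] F [ 0.4  0.1 -1.9] w 0.0558 q [-0.36  0.16  1.69 -0.    1.29 -0.58]
rem cur tool axes [ 1.4 -1.9 45.5] turn [ 0.001  0.001 -0.006] rem in final axes [ 1.3 -1.8 45.5]
```

Emit:
{"op": "apply_moves", "data": {
  "plan": [
    {"turn": [0,0,0],"offset": [0.5,-1,10],"gripper": 1},
    {"turn": [0,0,0],"offset": [0,0,10],"gripper": 1},
    {"turn": [0,0,0],"offset": [0,0,10],"gripper": 1},
    {"turn": [0,0,0],"offset": [0,0,8],"gripper": 1},
    {"turn": [0,0,0],"offset": [0,0,0],"gripper": 1}
  ]
}}

```text
time: 11.93
tcp_pos: [0.551, -0.1553, 0.0534]
ee_rot: [-0.002, 0.628, 0.778, -0.001]
ft_force: [-0.4, -0.2, -2.3]
grip_width: 0.0558
finger_force: 30.0
```

Emit:
{"op": "apply_moves", "data": {
  "plan": [
    {"turn": [0,0,0],"offset": [0,0,0],"gripper": 1},
    {"turn": [0,0,0],"offset": [0,0,0],"gripper": 1}
  ]
}}

```text
time: 12.1
tcp_pos: [0.5531, -0.1561, 0.0567]
ee_rot: [-0.0, 0.628, 0.778, -0.0]
ft_force: [0.4, -0.4, -1.6]
grip_width: 0.0557
finger_force: 30.0
```

```bash
python3 - <<'E'
from h import *
rem(cpt(0,-70,.05))
E
```

```text
t 12.1 tcp [ 0.5531 -0.1561  0.0567] cad [  0.3 -70.5] F [ 0.4 -0.4 -1.6] w 0.0557 q [-0.36  0.2   1.72 -0.    1.22 -0.58]
rem cur tool axes [ 0.5 -0.3  6.7] turn [-0.    -0.    -0.006] rem in final axes [ 0.5 -0.3  6.7]
```

Emit:
{"op": "apply_moves", "data": {
  "plan": [
    {"turn": [0,0,0],"offset": [0,0,2],"gripper": 1},
    {"turn": [0,0,0],"offset": [0,0,2],"gripper": 1},
    {"turn": [0,0,0],"offset": [0,0,1.5],"gripper": 1},
    {"turn": [0,0,0],"offset": [0,0,0],"gripper": 1},
    {"turn": [0,0,0],"offset": [0,0,0],"gripper": 1}
  ]
}}

```text
time: 12.52
tcp_pos: [0.553, -0.156, 0.0511]
ee_rot: [-0.0, 0.628, 0.778, -0.0]
ft_force: [-0.1, -1.1, -1.0]
grip_width: 0.0558
finger_force: 30.0
```

Emit:
{"op": "apply_moves", "data": {
  "plan": [
    {"turn": [0,0,0],"offset": [0,0,1],"gripper": 1},
    {"turn": [0,0,0],"offset": [0,0,1],"gripper": 1},
    {"turn": [0,0,0],"offset": [0,0,0],"gripper": 1},
    {"turn": [0,0,0],"offset": [0,0,0],"gripper": 1}
  ]
}}

```text
time: 12.85
tcp_pos: [0.5533, -0.1562, 0.0498]
ee_rot: [0.0, 0.628, 0.778, 0.0]
ft_force: [-3.0, 0.7, 5.0]
grip_width: 0.0558
finger_force: 30.0
```

Floor contact (+5 N). I'll release and back off straight up.

Emit:
{"op": "apply_moves", "data": {
  "plan": [
    {"turn": [0,0,0],"offset": [0,0,0],"gripper": 0.35},
    {"turn": [0,0,0],"offset": [0,0,0],"gripper": 0.1},
    {"turn": [0,0,0],"offset": [0,0,0],"gripper": 0},
    {"turn": [0,0,0],"offset": [0,0,0],"gripper": 0},
    {"turn": [0,0,0],"offset": [0,0,0],"gripper": 0}
  ]
}}

```text
time: 13.27
tcp_pos: [0.553, -0.156, 0.049]
ee_rot: [-0.0, 0.628, 0.778, -0.0]
ft_force: [0.5, -1.0, 0.4]
grip_width: 0.0827
finger_force: 0.0
```

Emit:
{"op": "apply_moves", "data": {
  "plan": [
    {"turn": [0,0,0],"offset": [0,0,0],"gripper": 0},
    {"turn": [0,0,0],"offset": [0,0,-10],"gripper": 0},
    {"turn": [0,0,0],"offset": [0,0,-20],"gripper": 0},
    {"turn": [0,0,0],"offset": [0,0,-30],"gripper": 0},
    {"turn": [0,0,0],"offset": [0,0,-40],"gripper": 0}
  ]
}}

```text
time: 13.68
tcp_pos: [0.5509, -0.1552, 0.1478]
ee_rot: [-0.003, 0.628, 0.778, -0.001]
ft_force: [0.9, 0.3, 0.2]
grip_width: 0.093
finger_force: 0.0
```

Emit:
{"op": "apply_moves", "data": {
  "plan": [
    {"turn": [0,0,0],"offset": [0,0,-40],"gripper": 0},
    {"turn": [0,0,0],"offset": [0,-40,-10],"gripper": 0},
    {"turn": [0,0,0],"offset": [0,-40,0],"gripper": 0},
    {"turn": [0,0,0],"offset": [0,-40,0],"gripper": 0},
    {"turn": [0,0,0],"offset": [0,0,0],"gripper": 0}
  ]
}}

```text
time: 14.1
tcp_pos: [0.4302, -0.1817, 0.1988]
ee_rot: [-0.001, 0.628, 0.778, -0.001]
ft_force: [-1.3, 1.4, -0.5]
grip_width: 0.0929
finger_force: 0.0
```

```bash
python3 - <<'E'
from h import *
rem(cpt(0,-70,.2));im=lids()
im,c,rgb=tops();k=(c[:,2]>90)&(c[:,2]<112)&(abs(c[:,0])<50)&(c[:,1]<-20)&(c[:,1]>-120)
print("honey",k.sum(),cv2.minEnclosingCircle(c[k,:2].astype(np.float32)),c[k].mean(0))
sc,_=ctrl.snapshot("scene");save("fin",np.hstack([cv2.resize(im[130:230,200:330],(400,308)),cv2.resize(sc[130:260,190:350],(379,308))]))
E
```

```text
t 14.1 tcp [ 0.4302 -0.1817  0.1988] cad [-125.2  -68.8] F [-1.3  1.4 -0.5] w 0.0929 q [-0.51 -0.22  1.87 -0.    1.5  -0.72]
rem cur tool axes [ -0.3 125.2  -1.6] turn [-0.003 -0.001 -0.007] rem in final axes [ -1.2 125.2  -1.2]
lid 429 ((-1.336754560470581, 1.3844127655029297), 32.70105743408203) [-2.2  2.  75.6]
lid 334 ((0.48556336760520935, 68.36334991455078), 28.543405532836914) [-0.3 68.5 77.7]
honey 198 ((0.4605272114276886, -69.84525299072266), 26.519319534301758) [  5.0931371  -63.89078827 100.58406565]
```

View pics/fin.png

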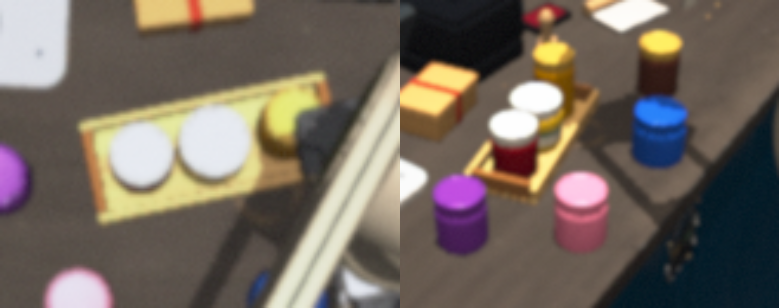

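The picture shows all three jars upright in the caddy: berry (140,155), curd (215,143) and honey (290,125). The arm is clear and touching nothing.

```bash
python3 -c "
from plant import ctrl
print(ctrl.job_done())"
```

```text
the job is handed in; nothing more can be done
None
```

The job is handed in at about 14 s of robot time: I slid the curd jar along and set the honey jar in the gap, and the last pictures showed all three jars upright in the caddy with the arm clear; no verdict came back.

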